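# Present a cast lever level over its assembly fixture

### The job

The cast lever is about to go on its assembly fixture: first swing the fixture's hold-down arm right round, away from the robot, until it stands square to the fixture and well clear of the spindle, then pick the lever up by its balance point so that it stays level. Bring it over the fixture with the bore of its big hub centred over the threaded spindle and the small eye at its other end centred over the dowel pin, the underside of the hub about 2 cm above the tip of the spindle, and finish there, still holding it level and still, so that the thrust washer can be slipped on underneath. Do not knock the lever against the fixture, and leave the other things on the bench where they are.

Things in the scene. Friction and masses are not known exactly. Their poses are not given: they have to be found in the camera images.
- fixture: Steel assembly fixture, fixed to the bench. Origin on the bench under the spindle; +x runs along the plate to the dowel pin, z up. Base plate x -113 to +213 mm, y -45 to +45, top at 16. On the line y = 0 stand, at x = 0, the hub seat (48 across, face at 30 mm) with the threaded spindle; at x = 190, the eye seat (28 across, face at 30) with the pin; at x = -85, the post of the hold-down arm.
- spindle_tip (a point): Centre of the top of the upright threaded spindle (20 mm thick), 62 mm above the bench. Axes as the fixture's.
- pin_tip (a point): Centre of the top of the upright dowel pin (10 mm thick), 55 mm above the bench, 190 mm from the spindle's axis. Axes as the fixture's.
- clamp_arm (a joint): Grey hold-down arm (bar 20 mm wide, 103 to 121 mm up; its foot hangs down to 82 mm), turning level about the post (130 mm tall). 0: straight over the spindle, blocking the hub's place; starts at 0 to 0.25 rad, grows clockwise seen from above (to the fixture's -y, away from the robot); 1.57 is square to the plate, stop at 1.65. About 1 N at the knob moves it; it stays where left.
- clamp_knob (a point): Middle of the round black hand knob on the end of the hold-down arm, 85 mm from the post's axis: 33 mm across, from 136 to 159 mm above the bench; this point is at 148 mm. The knob does not turn on the arm; it can be pinched from above or pushed sideways.
- clamp_pivot (a point): On the upright axis of the post, 148 mm above the bench. The knob travels round it in a circle of radius 85 mm.
- lever: Loose dark cast lever lying flat, 0.5 to 0.75 kg. Origin at the underside of the hub on the bore's axis; +x runs along the arm to the eye, z up. Hub 50 mm across, 40 tall, bore 22, with a 20 mm lug behind (to x = -46). Eye 30 across, 34 tall, hole 12, at x = 190. The straight flat-sided arm between is 20 mm wide and lies 12 to 30 mm above the bench (thin rib on top to 34).
- lever_balance (a point): Balance point (centre of mass) of the lever, inside the arm 60 mm from the bore's axis towards the eye, in the middle of the arm, 20 mm above the lever's underside. Axes as the lever's.
- lever_bore (a point): Centre of the lower mouth of the hub's bore (the lever's origin). Axes as the lever's.
- lever_eye (a point): Centre of the lower mouth of the hole in the eye, 190 mm from the bore. Axes as the lever's.
- tape_measure: Bystander, to be left alone: yellow pocket tape measure, 87 mm long, 64 mm tall, standing. Origin at the centre of its underside.
- tape_masking: Bystander, to be left alone: roll of masking tape lying flat, 100 mm across, 25 mm tall. Origin at the centre of its underside.
- padlock: Bystander, to be left alone: brass padlock lying flat, 61x40x14 mm. Origin at the centre of its underside.
- screw_box_a: Bystander, to be left alone: card box of screws, 65x100x45 mm. Origin at the centre of its underside.
- screw_box_b: Bystander, to be left alone: small card box of screws, 50x75x30 mm. Origin at the centre of its underside.
- tub: Bystander, to be left alone: round tub with a dark lid, 101 mm across, 73 mm tall. Origin at the centre of its underside.
- screwdriver: Bystander, to be left alone: screwdriver with a blue handle, 237 mm long, lying. Origin at the centre of its underside.

How it is judged (in metres and radians):
On the way, in this order (a step that is already met when the one before it is completed fails the run):
1. the hold-down arm has been swung well clear of the spindle (past 1.3 rad) while the lever still lies on the bench (value of joint clamp_arm above 1.3 rad and height (world z) of lever below 0.02 m), for 0.2 s.
2. the lever is lifted clear of the bench in the fingers, gripped within 20 mm of its balance point, and level within 0.12 rad (height (world z) of lever above 0.04 m and angle between lever's own z axis and vertical below 0.12 rad and contact force between the fingers and lever above 3 N and x of the grasp point in the frame of lever_balance between -0.02 and 0.02 m), for 0.2 s.
At the end, for the whole second after the job is handed in: Still held in the fingers within 20 mm of the balance point, level (0.09 rad) and at rest, not touching the fixture: bore within 7 mm of the spindle's axis, eye within 9 mm of the pin's, hub underside 6 to 42 mm above the spindle tip; hold-down arm past 1.3 rad (value of joint clamp_arm above 1.3 rad and horizontal distance between lever_bore and spindle_tip below 0.007 m and horizontal distance between lever_eye and pin_tip below 0.009 m and z of lever_bore in the frame of spindle_tip between 0.006 and 0.042 m and angle between lever's own z axis and vertical below 0.09 rad and linear speed of lever below 0.02 m/s and angular speed of lever below 0.15 rad/s and contact force between lever and fixture below 0.3 N and contact force between the fingers and lever above 3 N and x of the grasp point in the frame of lever_balance between -0.02 and 0.02 m); the arm keeps its last pose, push and grip.
It fails at once if the lever is knocked against the fixture (more than 10 N) (contact force between lever and fixture above 10 N).
It fails at once if one of the other things on the bench is moved by more than 3 cm (distance of any of tape_measure, tape_masking, padlock, screw_box_a, screw_box_b, tub, screwdriver from where it was at the start of the episode above 0.03 m).
It also fails if it takes over 48 s, if anything falls off the work surface, if the arm or the gripper's body presses on something with over 40 N, if the wrist force passes 120 N, or if a joint passes its speed limit or range.

### The arm

A 6-joint arm with a two-finger parallel gripper is mounted at the origin on a cart in front of the work surface, level with it; the furniture and walls round the work are solid. World frame = base frame: x ahead of the robot, y to its left, z up, the work surface at z = 0. Lengths are in mm, angles in rad, forces in N, time in s.
With the tool pointing down it reaches from about 275 to 750 mm from the base axis. Payload 10.2 kg.
Tool frame: the origin (TCP) lies at the centre of the arm's flange, where the gripper is bolted on; the fingertips stand 173 mm ahead of it and the grasp point (between the pads) lies 155 mm ahead of it; z points along the fingers, y is the line along which they close (so a half turn about z gives the same grasp; the last joint's range is limited). The gripper opens to 85 mm and grips with 20 to 120 N. Pads are 22 mm wide; open, the fingers measure 114 mm over their backs; the gripper's body (76 mm by 85 mm) begins 54 mm behind the grasp point. The pads swing forward as they close: fully open they stand 13 mm farther back than shut.
Start: joints at [-1.457, 0.313, 1.498, -0, 1.331, -0.223], TCP at [173.484, -495.516, 404.694] pointing down, gripper open.
Joint ranges: [-2.94, 2.94], [-0.97, 2.17], [0.19, 2.56], [-1.23, 4.37], [0.02, 3.11], [-2.88, 2.88]. Speed limits (rad/s): [2.39, 2.39, 3.01, 3.14, 3.14, 3.14].

### API

Orientations are given as a unit quaternion [w, x, y, z].
In Python, from rig import ctrl gives the robot as it stands.
- The arm moves only by the tool steer_hand, called by a JSON object that holds its "method" and its "body". Schema: {"type":"object","properties":{"motion":{"type":"string"},"jaw":{"type":"number"},"clamp_n":{"type":"number"},"only":{"type":"string"},"quiet":{"type":"boolean"},"lines":{"type":"string"}},"required":["motion"],"additionalProperties":false}. motion is a string of 1 to 8 rows, parted by a bar, with the numbers parted by commas; each row has 6 numbers: dx, dy, dz in units of 50 mm, then a rotation vector rx, ry, rz in units of 0.25 rad; each row is the pose to reach, as a shift and turn from the pose commanded when the call began, along the tool's axes at that moment; what a row does not reach only later rows make up. A row lasts 1/10 s, in which the tool goes at most 50 mm and 0.15 rad, less where a joint would pass 70% of its speed; a pose out of reach is approached as far as the arm can. jaw is the opening from 0.0 (shut) to 1.0 (fully open), set as the call begins (left out keeps the last). The fingers move at their own pace and stop on an object; clamp_n is the grip in N (left out, the last holds). Time passes only in rows, so rows that do not move let the fingers close. The tool returns the time, the measured TCP pose, the force, the opening and the grip force at its end. only (a regular expression) keeps the lines of the reply that match it, lines (a string "A,B") keeps lines A to B, and quiet returns only ok. Input that does not fit is refused with a message, and nothing moves.
- ctrl.sense(): the state, without advancing time (a new reading comes with each control period).
- ctrl.capture(name): name is "scene" or "side" or "wrist"; returns the picture (384x512x3 uint8, red, green, blue); there is no depth.
- ctrl.calibration(name): a dict with "fx", "fy", "cx", "cy" (pixels), "position" and "attitude" of the camera in the world. Camera axes: x right, y down, z forward; pixel columns grow to the right and rows downward; lengths in mm; the calibration is good to about 2 mm. The wrist camera is an equidistant fisheye: a pixel r from the principal point sees the ray r / f radians off the axis. A picture is of the moment at which its call begins: read the wrist's pose just before it. calibration takes no time and is no camera call; for the wrist camera it gives the pose at the moment of the call.
- ctrl.finish_job(): hands the job in; it is judged then, once.
The state is a dict: "time_s": time; "joints": joint angles; "dq": joint speeds; "tau": joint torques, N m; "eef_pos": TCP position; "ee_rot": TCP orientation; "force": force on the tool from outside, world axes, zero at the start; "wrist_torque": the same for the moment, N m; "grip_width": opening from 0.0 (shut) to 1.0 (fully open); "grip_force": force on a finger pad.
Only numpy, scipy, OpenCV 4.12 (cv2) and the standard library are available. Lean on these libraries where they do the work, as an engineer would, in place of code of your own. Each camera call takes 0.05 s, during which the arm holds its last target. There are 200 camera calls.

## Working session

There is one attempt and no reset: what is moved stays moved. The work goes in short steps, Python scripts to look and compute and a tool call to move; the robot and the scene stay as the last step left them, time stands still between calls to the robot, and variables do not carry over. Pictures are saved under pics/ and viewed, at most 10 in all, crops included, and the job is handed in when it is done.

```bash
ls; mkdir -p pics; python3 - <<'E'
from rig import ctrl
import cv2
for n in("scene","side","wrist"):
    c=ctrl.calibration(n);print(n,c)
    im=ctrl.capture(n)[...,::-1]; cv2.imwrite(f"pics/{n}0.png",im)
s=ctrl.sense();print(s)
a=cv2.resize(cv2.imread("pics/scene0.png"),(800,600),interpolation=cv2.INTER_CUBIC);cv2.imwrite("pics/scene0b.png",a)
a=cv2.resize(cv2.imread("pics/side0.png"),(800,600),interpolation=cv2.INTER_CUBIC);cv2.imwrite("pics/side0b.png",a)
a=cv2.resize(cv2.imread("pics/wrist0.png"),(800,600),interpolation=cv2.INTER_CUBIC);cv2.imwrite("pics/wrist0b.png",a)
E
```

```text
pics
rig.py
scene {'fx': 473.4392988847442, 'fy': 473.4392988847442, 'cx': 245.88266486420557, 'cy': 191.76901916177866, 'position': array([-323.05140597,  833.12721745, 1104.83465377]), 'attitude': array([ 0.17806863, -0.37926223,  0.83242873, -0.36264878])}
side {'fx': 383.12663159959413, 'fy': 383.12663159959413, 'cx': 257.07745333427135, 'cy': 192.78402461042967, 'position': array([ 564.19566007, 1217.2914123 , 1109.15537786]), 'attitude': array([-0.00808556,  0.00406265,  0.91842855, -0.39548341])}
wrist {'fx': 297.3186396354542, 'fy': 297.3186396354542, 'cx': 251.6157251171143, 'cy': 195.4099766467322, 'position': array([ 239.32138729, -473.27268672,  372.3037896 ]), 'attitude': array([ 0.11338239,  0.80791699, -0.57258982, -0.08096585])}
{'time_s': 0.15, 'joints': array([-1.45741520e+00,  3.13319225e-01,  1.49823294e+00, -2.67197322e-05,
        1.33100857e+00, -2.23438342e-01]), 'dq': array([-0.00010879, -0.00289833, -0.00281691, -0.00138924,  0.00018963,
       -0.00171515]), 'tau': array([ 1.10876394e-03, -4.12369931e+01, -2.59797925e+01, -2.49853292e-04,
        3.22554559e-03, -1.92423613e-05]), 'eef_pos': array([ 173.47051051, -495.48910776,  404.27876399]), 'ee_rot': array([-4.84024318e-04,  9.85851917e-01,  1.67617909e-01,  1.36663488e-05]), 'force': array([ 0.03265069, -0.11672007, -0.15396242]), 'wrist_torque': array([-0.05254802, -0.01513183, -0.01762315]), 'grip_force': 0.0, 'grip_width': 0.9992981656188652}
```

View pics/scene0b.png

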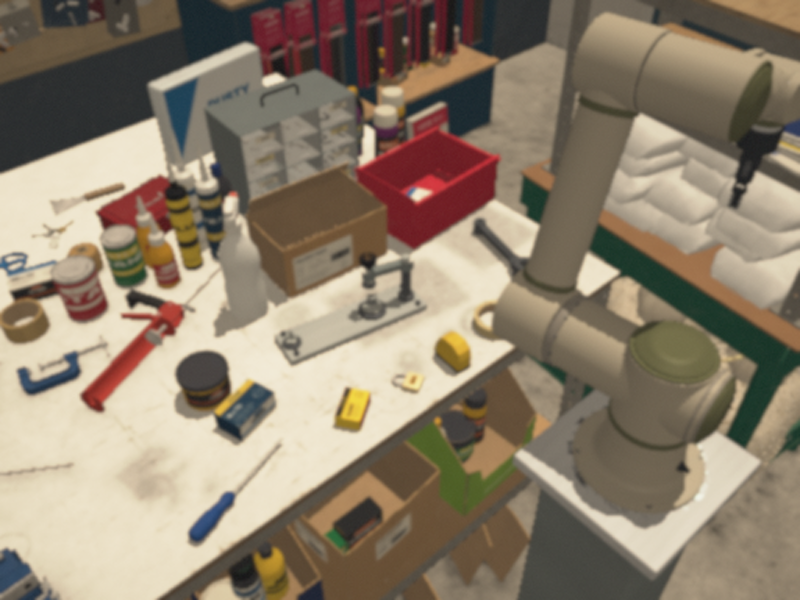

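View pics/side0b.png

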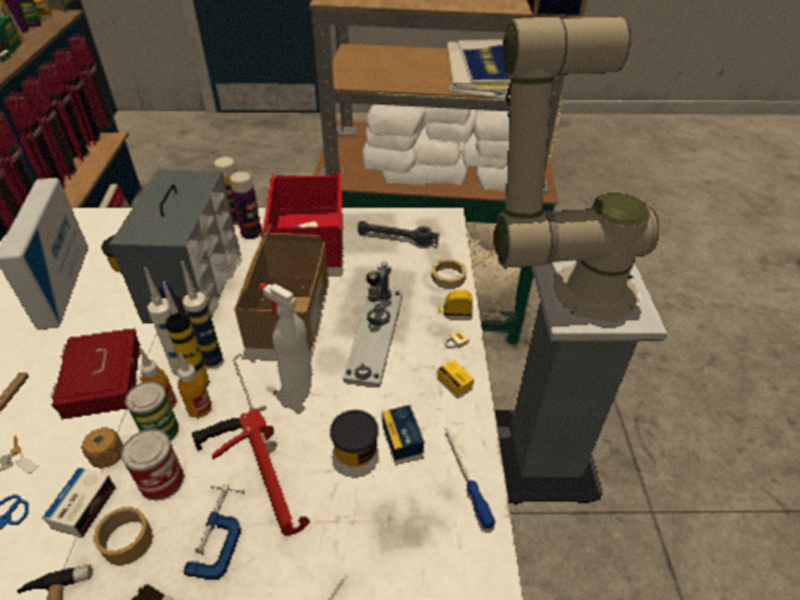

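View pics/wrist0b.png

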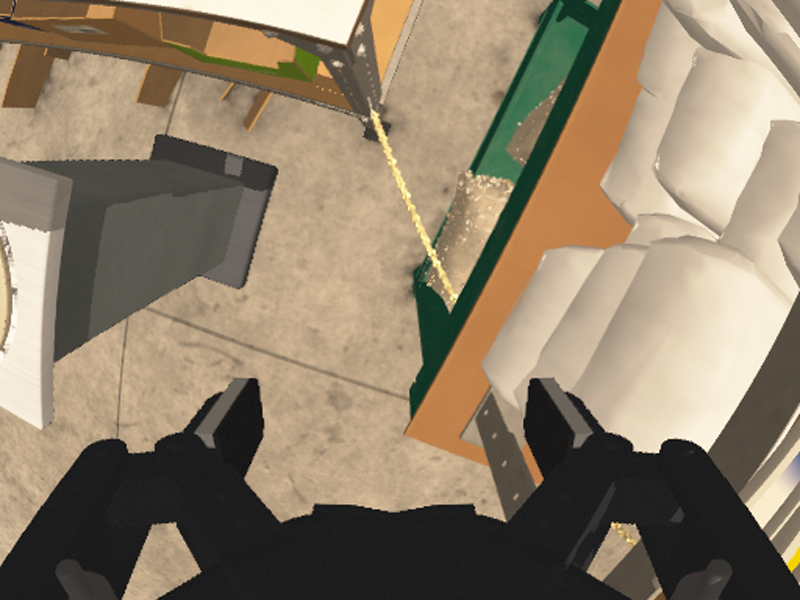

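The scene view shows the fixture (spindle near (372,305), pin (290,342), knob (368,260), post (406,270), 800-px scale). The lever is partly hidden behind the robot elbow. In the side view the lever's hub is at about (427,237) and its eye at (366,229), with the fixture spindle at (378,318) and pin at (363,374). The wrist view shows only the floor.

```bash
cat > h.py <<'E'
import numpy as np, cv2
from rig import ctrl
from scipy.spatial.transform import Rotation as R
def rot(q): return R.from_quat(np.r_[q[1:],q[0]])
def ray(c,p,fish=False):
    u=np.array([(p[0]-c['cx'])/c['fx'],(p[1]-c['cy'])/c['fy']])
    if fish:
        r=np.hypot(*u); d=np.r_[u/max(r,1e-9)*np.sin(r),np.cos(r)]
    else: d=np.r_[u,1]
    d=rot(c['attitude']).apply(d); return np.array(c['position']),d/np.linalg.norm(d)
def atz(c,p,z,fish=False):
    o,d=ray(c,p,fish); return o+d*(z-o[2])/d[2]
def proj(c,P,fish=False):
    v=rot(c['attitude']).inv().apply(np.asarray(P,float)-c['position'])
    if fish:
        r=np.arctan2(np.hypot(v[0],v[1]),v[2]); k=v[:2]/np.hypot(v[0],v[1])*r
    else: k=v[:2]/v[2]
    return np.array([c['cx'],c['cy']])+k*c['fx']
def tri(rays):
    A=0;b=0
    for o,d in rays:
        M=np.eye(3)-np.outer(d,d);A=A+M;b=b+M@o
    x=np.linalg.solve(A,b); return x,[np.linalg.norm((np.eye(3)-np.outer(d,d))@(x-o)) for o,d in rays]
def totool(dw):
    return rot(ctrl.sense()['ee_rot']).inv().apply(dw)
E
python3 - <<'E'
from h import *
S=ctrl.calibration('side');C=ctrl.calibration('scene');k=1.5625
g=lambda x,y:(x/k,y/k)
for n,p,z in[('hub',(427,235),40),('eye',(366,227),34),('spin',(378,311),62),('pin',(363,370),55),('tapem',(458,302),30),('mask',(449,272),12),('tub',(354,425),73)]:
    print(n,atz(S,g(*p),z).round())
print('knob',tri([ray(S,g(378,270)),ray(C,g(368,260))]))
print('tray',atz(S,g(343,262),0).round(),'boxR',atz(S,g(325,240),110).round(), 'tooledge',atz(S,g(465,210),0).round())
s=ctrl.sense();print(rot(s['ee_rot']).as_matrix().round(3))
E
```

```text
hub [ 458. -197.   40.]
eye [ 639. -244.   34.]
spin [596. 146.  62.]
pin [628. 331.  55.]
tapem [388.  80.  30.]
mask [400. -62.  12.]
tub [641. 494.  73.]
knob (array([593.26654928, 118.24970629, 164.42451347]), [np.float64(6.9169397538154564), np.float64(6.916939753815335)])
tray [ 702. -121.    0.] boxR [743. -81. 110.] tooledge [ 325. -383.    0.]
[[ 0.944  0.33  -0.   ]
 [ 0.33  -0.944  0.001]
 [ 0.    -0.001 -1.   ]]
```

Careful with the scale: shifts go in units of 50 mm and turns go in units of 0.25 rad. That gives: 314 mm is 6.28, -150 mm is -3.

{"method": "steer_hand", "body": {"motion": "0.8,-0.38,0,0,0,0 | 1.6,-0.76,0,0,0,0 | 2.4,-1.14,0,0,0,0 | 3.2,-1.52,0,0,0,0 | 4,-1.9,0,0,0,0 | 4.8,-2.28,0,0,0,0 | 5.6,-2.66,0,0,0,0 | 6.28,-3,0,0,0,0", "jaw": 0.5}}

```text
time_s: 0.95
eef_pos: [421.5, -248.4, 404.6]
ee_rot: [-0.0, 0.986, 0.168, 0.0]
force: [-1.2, -0.7, 0.2]
grip_width: 0.496
grip_force: 0.0
```

```bash
python3 - <<'E'
from h import *
import json
c=ctrl.calibration('wrist');im=ctrl.capture('wrist')[...,::-1]
cv2.imwrite('pics/w1.png',im);json.dump({k:np.array(v).tolist() for k,v in c.items()},open('w1.json','w'))
cv2.imwrite('pics/w1b.png',cv2.resize(im,(800,600),interpolation=cv2.INTER_CUBIC))
print(c['position'],ctrl.sense()['dq'].round(3))
E
```

```text
[ 487.29216561 -226.18274291  372.71033892] [-0.098 -0.011  0.01  -0.016 -0.011 -0.147]
```

View pics/w1b.png

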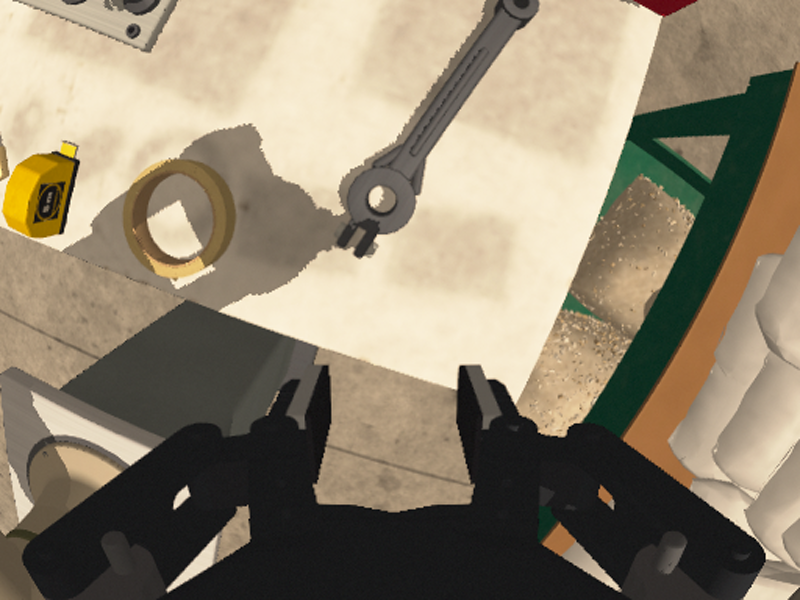

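The wrist view shows the lever clearly: bore at (381,197), eye at (518,6), and the arm running between them. The lug is at (357,240). The fixture's pin end is at the upper left.

```bash
cat > cap.py <<'E'
from h import *
import json,sys
n=sys.argv[1]
c=ctrl.calibration('wrist');im=ctrl.capture('wrist')[...,::-1]
cv2.imwrite(f'pics/{n}.png',im);json.dump({k:np.array(v).tolist() for k,v in c.items()},open(f'{n}.json','w'))
cv2.imwrite(f'pics/{n}b.png',cv2.resize(im,(800,600),interpolation=cv2.INTER_CUBIC))
E
```

{"method": "steer_hand", "body": {"motion": "0.44,-0.66,0,0,0,0 | 0.88,-1.32,0,0,0,0 | 1.32,-1.98,0,0,0,0 | 1.76,-2.64,0,0,0,0 | 2.2,-3.3,0,0,0,0 | 2.2,-3.3,0,0,0,0 | 2.2,-3.3,0,0,0,0"}}

```text
time_s: 1.7
eef_pos: [469.6, -57.7, 404.5]
ee_rot: [0.0, 0.986, 0.168, -0.0]
force: [0.2, -0.1, -0.8]
grip_width: 0.498
grip_force: 0.0
```

```bash
python3 cap.py w2
```

{"method": "steer_hand", "body": {"motion": "0.44,-0.66,0,0,0,0 | 0.88,-1.32,0,0,0,0 | 1.32,-1.98,0,0,0,0 | 1.76,-2.64,0,0,0,0 | 2.2,-3.3,0,0,0,0 | 2.72,-4,0,0,0,0 | 2.72,-4,0,0,0,0 | 2.72,-4,0,0,0,0"}}

```text
time_s: 2.55
eef_pos: [532.2, 174.9, 404.2]
ee_rot: [0.0, 0.986, 0.167, -0.0]
force: [-0.4, -0.3, -0.6]
grip_width: 0.5
grip_force: 0.0
```

```bash
python3 cap.py w3
python3 -c "
import cv2,numpy as np
cv2.imwrite('pics/w23.png',np.vstack([cv2.imread('pics/w2.png')[60:360],cv2.imread('pics/w3.png')[:300]]))"
```

```text
(no output)
```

View pics/w23.png

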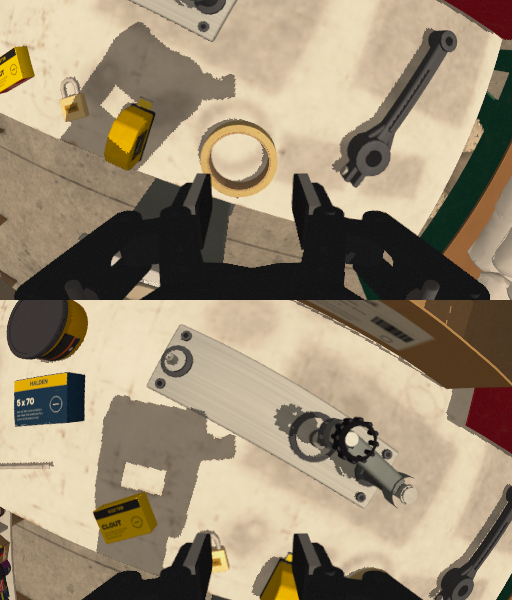

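Top (w2): lever hub is about (371,218) and the eye about (447,101) in native pixels. Bottom (w3): pin (177,60), knob (353,139), post top (405,190), with the spindle partly under the knob. I'll enlarge crops of these.

```bash
python3 - <<'E'
import cv2,numpy as np
def c(n,x,y,w=80,h=60,k=5):
    a=cv2.imread(f'pics/{n}.png')[y:y+h,x:x+w]
    a=cv2.resize(a,(w*k,h*k),interpolation=cv2.INTER_CUBIC)
    for i in range(0,w,20): cv2.putText(a,str(x+i),(i*k,8),0,.3,(0,0,255));cv2.line(a,(i*k,10),(i*k,16),(0,0,255))
    for i in range(0,h,20): cv2.putText(a,str(y+i),(0,i*k+10),0,.3,(255,0,0));cv2.line(a,(0,i*k),(8,i*k),(255,0,0))
    return a
cv2.imwrite('pics/cr1.png',np.vstack([np.hstack([c('w1',210,95),c('w1',290,0)]),np.hstack([c('w2',330,190),c('w2',405,75)])]))
cv2.imwrite('pics/cr2.png',np.vstack([np.hstack([c('w3',140,30),c('w3',275,100)]),np.hstack([c('w3',310,110),c('w3',360,155)])]))
E
```

```text
(no output)
```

View pics/cr1.png

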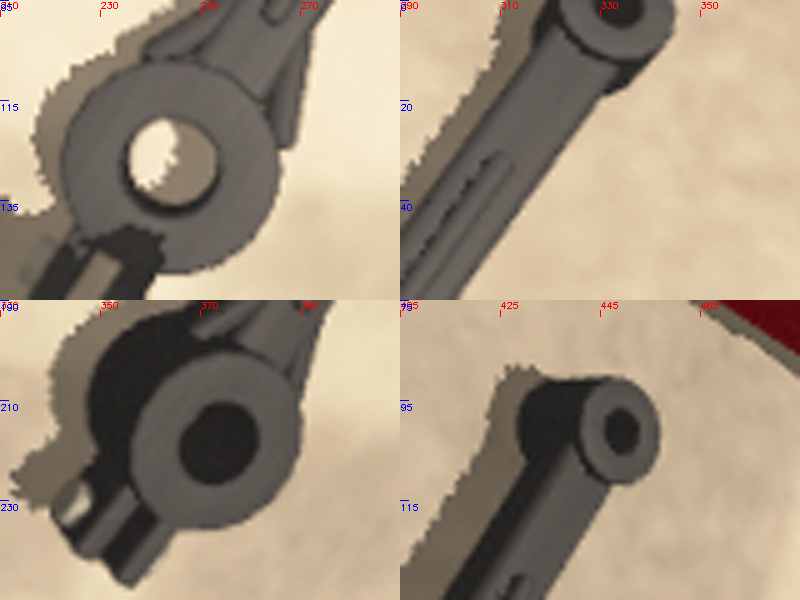

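View pics/cr2.png

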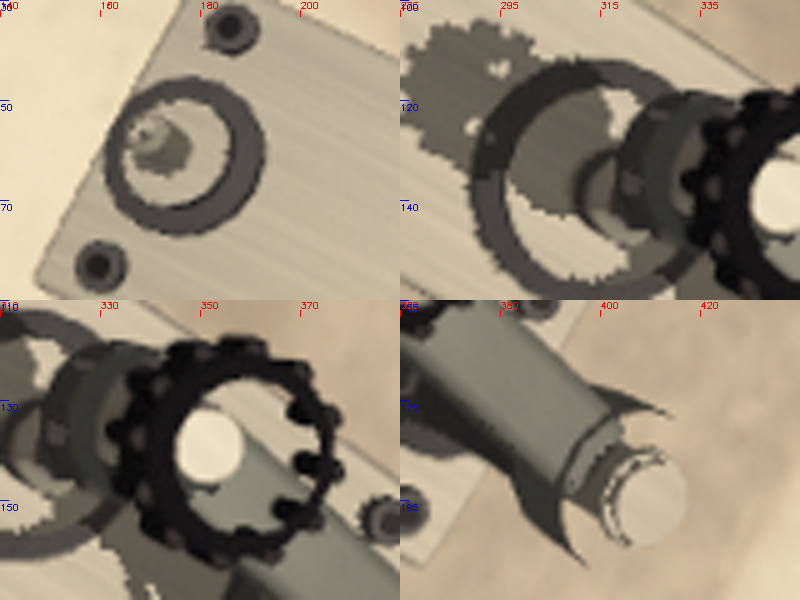

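```bash
python3 - <<'E'
from h import *
import json
W={n:json.load(open(n+'.json')) for n in('w1','w2','w3')}
print([np.round(W[n]['position']) for n in W])
r=lambda n,x,y:ray(W[n],(x,y),True); z=lambda n,x,y,h:atz(W[n],(x,y),h,True).round(1)
print('hub',tri([r('w1',244.2,128.2),r('w2',373.5,218.2)]))
print('eye',tri([r('w1',333.4,1.2),r('w2',449.1,101.1)]))
H=(z('w1',244.2,128.2,40)+z('w2',373.5,218.2,40))/2;E=(z('w1',333.4,1.2,34)+z('w2',449.1,101.1,34))/2
print(H,E,np.linalg.norm((E-H)[:2]),np.degrees(np.arctan2(*(E-H)[1::-1])), z('w1',244.2,128.2,40),z('w2',373.5,218.2,40),z('w1',333.4,1.2,34),z('w2',449.1,101.1,34))
pin=z('w3',169.4,56.6,55);post=z('w3',409.7,195,130);kn=z('w3',355,140.3,156)
print('pin',pin,z('w3',175.2,60.6,30),'post',post,'knob',kn,z('w3',351.8,139.2,150))
d=(pin-post)[:2];print(np.linalg.norm(d),np.degrees(np.arctan2(d[1],d[0])),'spin',post[:2]+d*85/275)
k=(kn-post)[:2];print(np.linalg.norm(k),np.degrees(np.arctan2(k[1],k[0])))
E
```

```text
[array([ 487., -226.,  373.]), array([535., -35., 373.]), array([598., 197., 372.])]
hub (array([ 467.59720904, -224.31270109,   37.46483152]), [np.float64(0.06092725236999263), np.float64(0.06092725237007472)])
eye (array([ 651.40059878, -270.64482038,   31.79701792]), [np.float64(0.374734795934838), np.float64(0.37473479593482745)])
[ 467.95 -223.6    40.  ] [ 650.45 -269.8    34.  ] 188.2569786223077 -14.206019179331786 [ 467.7 -224.3   40. ] [ 468.2 -222.9   40. ] [ 649.9 -270.3   34. ] [ 651.  -269.3   34. ]
pin [628.9 301.3  55. ] [628.5 301.   30. ] post [581.6  34.1 130. ] knob [606.  116.9 156. ] [606.  117.5 150. ]
271.3542518553929 79.96144157738092 spin [596.22       116.68909091]
86.32033364161657 73.58049325681836
```

To row units: 79 mm is 1.58, 50 mm is 1, -0.948 rad is -3.792.

{"method": "steer_hand", "body": {"motion": "0.2,0.3,0,0,0,-0.56 | 0.4,0.6,0,0,0,-1.12 | 0.6,0.9,0,0,0,-1.68 | 0.8,1.2,0,0,0,-2.24 | 1,1.58,0,0,0,-2.8 | 1,1.58,0,0,0,-3.36 | 1,1.58,0,0,0,-3.792 | 1,1.58,0,0,0,-3.792", "jaw": 0.7}}

```text
time_s: 3.4
eef_pos: [605.2, 115.6, 404.8]
ee_rot: [0.0, 0.801, 0.598, -0.0]
force: [0.0, -0.5, 0.6]
grip_width: 0.703
grip_force: 0.0
```

```bash
python3 - <<'E'
from h import *
import json
w=json.load(open('w3.json'))
for z in(0,100,140):print('box corner',z,atz(w,(445,87),z,True).round(),atz(w,(360,20),z,True).round())
s=ctrl.sense();m=rot(s['ee_rot']).as_matrix();print(m.round(3),s['joints'].round(2))
print(totool(np.array([606,117,305])-s['eef_pos']).round(1),s['dq'].round(3))
E
python3 cap.py w4
```

```text
box corner 0 [740. -46.   0.] [767. 107.   0.]
box corner 100 [702.  19. 100.] [721. 131. 100.]
box corner 140 [687.  45. 140.] [703. 141. 140.]
[[ 0.284  0.959 -0.   ]
 [ 0.959 -0.284 -0.   ]
 [-0.    -0.    -1.   ]] [-0.    0.52  1.2  -0.    1.43  0.29]
[ 1.6  0.4 99.8] [ 0.012 -0.001 -0.002  0.001 -0.001  0.118]
```

To row units: 1 mm is 0.02, 98 mm is 1.96.

{"method": "steer_hand", "body": {"motion": "0.02,0,0.6,0,0,0 | 0.04,0,1.2,0,0,0 | 0.04,0,1.7,0,0,0 | 0.04,0,1.96,0,0,0 | 0.04,0,1.96,0,0,0"}}

```text
time_s: 3.95
eef_pos: [605.5, 119.0, 305.4]
ee_rot: [-0.001, 0.801, 0.598, -0.001]
force: [0.1, -0.7, -0.1]
grip_width: 0.702
grip_force: 0.0
```

{"method": "steer_hand", "body": {"motion": "0,0,0,0,0,0 | 0,0,0,0,0,0 | 0,0,0,0,0,0", "jaw": 0.4, "clamp_n": 20}}

```text
time_s: 4.25
eef_pos: [605.9, 119.4, 308.1]
ee_rot: [0.001, 0.801, 0.599, 0.001]
force: [1.0, 0.9, 1.3]
grip_width: 0.396
grip_force: 0.5
```

```bash
python3 -c "
from h import *
s=ctrl.sense();p=s['eef_pos'];print(p,s['joints'].round(2))
o=np.array([581.5,33]);v=p[:2]-o
for k in range(1,11):
    a=-0.14*k;q=o+R.from_euler('z',a).apply([*v,0])[:2]-p[:2];print(k,totool([*q,0])[:2].round(1))"
```

```text
[605.92154493 119.41880099 308.10124046] [ 0.01  0.6   1.33 -0.    1.21  0.29]
1 [-0.7 12.5]
2 [-3.2 24.9]
3 [-7.4 36.7]
4 [-13.2  47.8]
5 [-20.5  58.1]
6 [-29.1  67.2]
7 [-39.  75.]
8 [-49.8  81.4]
9 [-61.4  86.2]
10 [-73.6  89.3]
```

To row units: -3 mm is -0.06, -1 mm is -0.02, 0.14 rad is 0.56.

{"method": "steer_hand", "body": {"motion": "-0.02,0.24,0,0,0,0.56 | -0.06,0.5,0,0,0,1.12 | -0.14,0.74,0,0,0,1.68 | -0.26,0.96,0,0,0,2.24 | -0.4,1.16,0,0,0,2.8 | -0.58,1.34,0,0,0,3.36 | -0.78,1.5,0,0,0,3.92 | -1,1.62,0,0,0,4.48"}}

```text
time_s: 5.05
eef_pos: [669.6, 48.6, 307.3]
ee_rot: [-0.0, 0.997, 0.079, 0.001]
force: [-0.6, 0.8, -0.2]
grip_width: 0.401
grip_force: 0.8
```

```bash
python3 -c "
from h import *
s=ctrl.sense();p=s['eef_pos'];print(p,s['joints'].round(2))
o=np.array([581.5,33]);v=p[:2]-o
print(np.hypot(*v),80-np.degrees(np.arctan2(v[1],v[0])))
for k in range(1,4):
    a=-0.14*k;q=o+R.from_euler('z',a).apply([*v,0])[:2]-p[:2];print(k,totool([*q,0])[:2].round(1))"
```

```text
[669.58923257  48.55592904 307.34281342] [-0.1   0.72  1.12  0.    1.3   1.31]
89.45222089396589 69.98522656380266
1 [-0.7 12.5]
2 [-3.1 24.8]
3 [-7.2 36.6]
```

{"method": "steer_hand", "body": {"motion": "-0.02,0.24,0,0,0,0.56 | -0.08,0.54,0,0,0,1.2 | -0.08,0.54,0,0,0,1.2 | -0.08,0.54,0,0,0,1.2"}}

```text
time_s: 5.45
eef_pos: [669.8, 21.4, 307.2]
ee_rot: [0.0, 0.998, -0.066, 0.0]
force: [0.2, -1.2, 1.3]
grip_width: 0.399
grip_force: 0.6
```

{"method": "steer_hand", "body": {"motion": "0,0,0,0,0,0 | 0,0,0,0,0,0 | 0,0,-0.3,0,0,0 | 0,0,-0.9,0,0,0 | 0,0,-1.4,0,0,0 | 0,0,-2,0,0,0 | 0,0,-2,0,0,0 | 0,0,-2,0,0,0", "jaw": 0.7}}

```text
time_s: 6.25
eef_pos: [669.7, 21.9, 406.9]
ee_rot: [-0.0, 0.998, -0.067, 0.0]
force: [-0.3, -0.1, -1.3]
grip_width: 0.703
grip_force: 0.0
```

```bash
python3 cap.py w5;  python3 - <<'E'
import cv2
from h import *
s=ctrl.sense();print(s['eef_pos'],rot(s['ee_rot']).as_matrix().round(3),s['joints'].round(2))
# lever balance
H=np.array([467.8,-223.8]);a=np.radians(-14.2);print(H+60*np.array([np.cos(a),np.sin(a)]))
E
```

```text
[669.70970157  21.74837821 405.83987953] [[ 0.991 -0.134 -0.001]
 [-0.134 -0.991  0.   ]
 [-0.001 -0.    -1.   ]] [-0.14  0.65  0.98  0.    1.51  1.56]
[ 525.96672099 -238.51844315]
```

View pics/w5b.png

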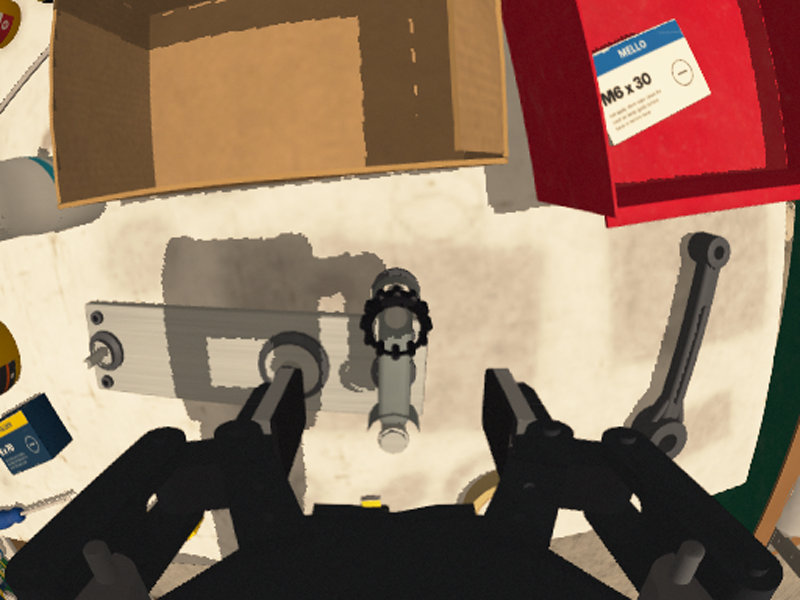

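The knob is at about (395,322) and the arm now stands square to the plate, with the post at (393,440). The spindle is clear at about (296,355), behind a finger. The lever is undisturbed on the right, with the eye at (712,250) and the hub at (662,438).

{"method": "steer_hand", "body": {"motion": "-0.36,0.92,0,0,0,0.2 | -0.72,1.84,0,0,0,0.452 | -0.72,1.84,0,0,0,0.452 | -0.72,1.84,0,0,0,0.452"}}

```text
time_s: 6.7
eef_pos: [621.5, -65.5, 405.8]
ee_rot: [-0.0, 0.992, -0.124, -0.001]
force: [0.3, 1.2, -0.1]
grip_width: 0.695
grip_force: 0.0
```

```bash
python3 cap.py w6
```

{"method": "steer_hand", "body": {"motion": "-0.36,0.92,0,0,0,0 | -0.72,1.84,0,0,0,0 | -1.08,2.76,0,0,0,0 | -1.44,3.7,0,0,0,0 | -1.44,3.7,0,0,0,0 | -1.44,3.7,0,0,0,0"}}

```text
time_s: 7.35
eef_pos: [506.8, -226.4, 406.4]
ee_rot: [-0.0, 0.992, -0.124, -0.0]
force: [0.3, -1.1, -0.2]
grip_width: 0.704
grip_force: 0.0
```

```bash
python3 cap.py w7; python3 - <<'E'
import json
from h import *
s=ctrl.sense();p=s['eef_pos'];print(p,rot(s['ee_rot']).as_euler('xyz',degrees=True))
print(totool(np.array([526,-238.5,p[2]])-p))
w=json.load(open('w6.json'))
for P in([595.8,114,62],[628.7,301,55]):print(proj(w,P,True))
w=json.load(open('w7.json'))
for P in([468,-224,40],[650.5,-270,34]):print(proj(w,P,True))
def c(n,x,y,w=80,h=60,k=5):
    a=cv2.imread(f'pics/{n}.png')[y:y+h,x:x+w]
    a=cv2.resize(a,(400,300),interpolation=cv2.INTER_CUBIC)
    w=a.shape[1]//k;h=60
    for i in range(0,80,20): cv2.putText(a,str(x+i),(i*k,8),0,.3,(0,0,255));cv2.line(a,(i*k,10),(i*k,16),(0,0,255))
    for i in range(0,60,20): cv2.putText(a,str(y+i),(0,i*k+10),0,.3,(255,0,0));cv2.line(a,(0,i*k),(8,i*k),(255,0,0))
    return a
def at(n,P):
    q=proj(json.load(open(n+'.json')),P,True).astype(int);return c(n,int(np.clip(q[0]-40,0,432)),int(np.clip(q[1]-30,0,324)))
cv2.imwrite('pics/cr3.png',np.vstack([np.hstack([at('w6',[595.8,114,62]),at('w6',[628.7,301,55])]),np.hstack([at('w7',[468,-224,40]),at('w7',[650.5,-270,34])])]))
E
```

```text
[ 507.24085382 -225.64928465  406.34660158] [-1.79962597e+02  1.82159672e-02 -1.41364163e+01]
[ 2.13296097e+01  7.87997832e+00 -1.19253698e-02]
[114.70871056 233.50673366]
[ 15.33912685 234.04055565]
[256.90339974 205.20545714]
[257.0710591   43.55345146]
```

View pics/cr3.png

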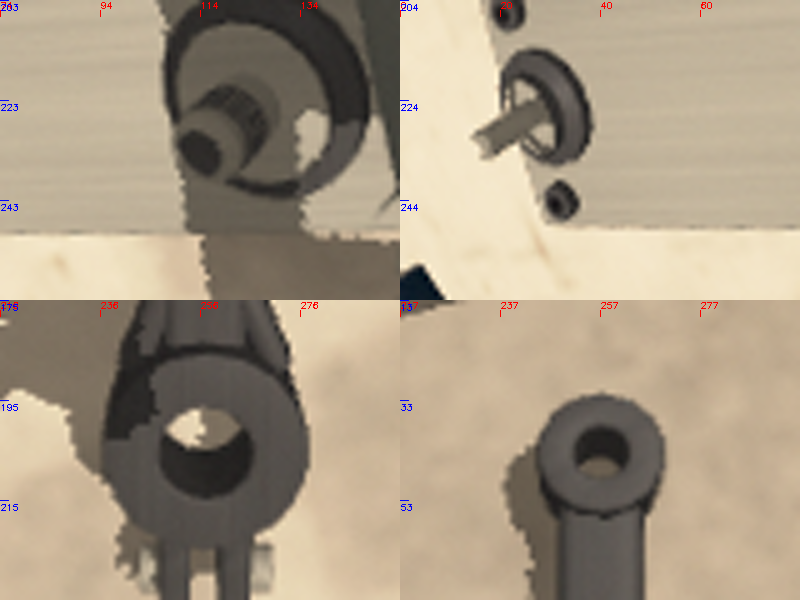

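Spindle tip at (114.2,233.6) and lever hub and eye at (257.1,205.2) and (257.2,43.6) all match my predictions within about 1 px. I'll descend on the balance point.

{"method": "steer_hand", "body": {"motion": "0.2,0.08,0.8,0,0,0 | 0.42,0.16,1.7,0,0,0 | 0.42,0.16,2.6,0,0,0 | 0.42,0.16,3.4,0,0,0 | 0.42,0.16,4,0,0,0 | 0.42,0.16,4,0,0,0 | 0.42,0.16,4,0,0,0"}}

```text
time_s: 8.1
eef_pos: [525.9, -238.5, 207.3]
ee_rot: [0.0, 0.992, -0.123, 0.0]
force: [-0.5, 0.1, 0.6]
grip_width: 0.698
grip_force: 0.0
```

```bash
python3 - <<'E'
from h import *
s=ctrl.sense();p=s['eef_pos'];print(p,rot(s['ee_rot']).as_euler('xyz',degrees=True))
print(totool(np.array([525.3,-238.5,179])-p))
E
```

```text
[ 525.87316558 -238.50546521  207.33998196] [ 1.79998397e+02 -2.14743090e-02 -1.41011008e+01]
[-0.5678478   0.13354887 28.33977487]
```

{"method": "steer_hand", "body": {"motion": "0,0,0.3,0,0,0 | -0.01,0,0.56,0,0,0 | -0.01,0,0.56,0,0,0"}}

```text
time_s: 8.4
eef_pos: [524.0, -239.0, 177.2]
ee_rot: [-0.001, 0.992, -0.124, -0.001]
force: [0.8, 0.0, 0.1]
grip_width: 0.703
grip_force: 0.0
```

{"method": "steer_hand", "body": {"motion": "0,0,0,0,0,0 | 0,0,0,0,0,0 | 0,0,0,0,0,0 | 0,0,0,0,0,0 | 0,0,0,0,0,0 | 0,0,0,0,0,0", "jaw": 0.0, "clamp_n": 80}}

```text
time_s: 9.0
eef_pos: [524.6, -239.1, 179.7]
ee_rot: [-0.0, 0.992, -0.124, 0.001]
force: [-0.5, 3.6, 5.2]
grip_width: 0.214
grip_force: 79.4
```

{"method": "steer_hand", "body": {"motion": "0,0,-0.2,0,0,0 | 0,0,-0.6,0,0,0 | 0,0,-1.2,0,0,0 | 0,0,-1.2,0,0,0 | 0,0,-1.2,0,0,0 | 0,0,-1.2,0,0,0 | 0,0,-1.2,0,0,0"}}

```text
time_s: 9.7
eef_pos: [524.1, -239.2, 237.2]
ee_rot: [-0.001, 0.992, -0.124, -0.001]
force: [-1.0, -0.3, -7.1]
grip_width: 0.219
grip_force: 79.1
```

```bash
python3 cap.py w8; python3 -c "
from h import *
s=ctrl.sense();p=s['eef_pos'];print(p,rot(s['ee_rot']).as_euler('xyz',degrees=True),s['wrist_torque'],s['joints'])"
```

```text
[ 524.15244925 -239.25882565  237.39889364] [-1.79951170e+02  1.24525175e-01 -1.42254852e+01] [ 0.01413127 -0.00343056  0.02413524] [-6.31460364e-01  6.01192788e-01  1.52883119e+00 -2.60479033e-05
  1.01390307e+00  1.18763224e+00]
```

View pics/w8b.png

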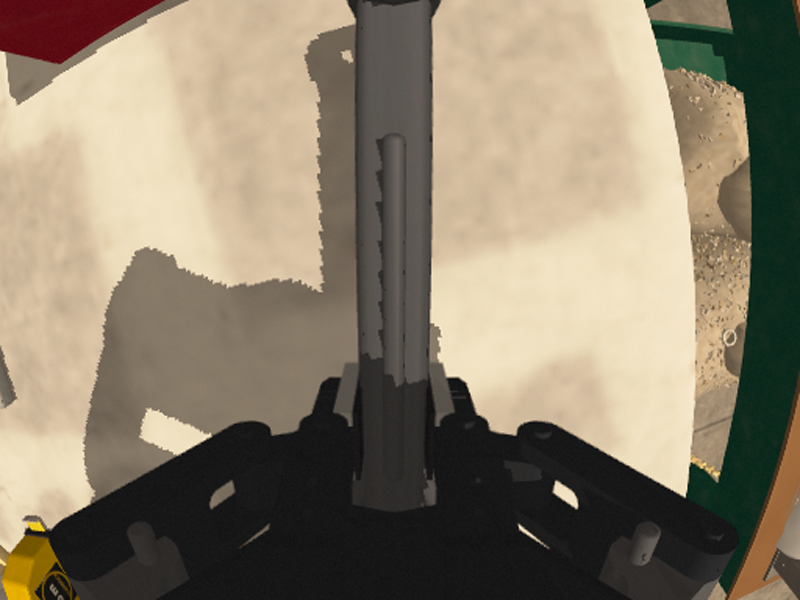

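The lever is held in the pads, aligned with the tool and level. Next is to raise it, then carry it while turning 94° counter-clockwise.

To row units: -172 mm is -3.44, -130 mm is -2.6, -0.64 rad is -2.56.

{"method": "steer_hand", "body": {"motion": "0,0,-0.5,0,0,0 | 0,0,-1.2,0,0,0 | -0.08,-0.2,-1.9,0,0,-0.24 | -0.28,-0.72,-2.4,0,0,-0.64 | -0.52,-1.4,-2.6,0,0,-1.12 | -0.76,-2.08,-2.6,0,0,-1.6 | -1.02,-2.76,-2.6,0,0,-2.08 | -1.28,-3.44,-2.6,0,0,-2.56"}}

```text
time_s: 10.55
eef_pos: [504.2, -55.5, 368.1]
ee_rot: [-0.0, 0.98, 0.197, -0.0]
force: [0.9, 0.3, -6.4]
grip_width: 0.217
grip_force: 79.6
```

{"method": "steer_hand", "body": {"motion": "0,0,0,0,0,-0.48 | 0,0,0,0,0,-0.96 | 0,0,0,0,0,-1.44 | 0,0,0,0,0,-1.92 | 0,0,0,0,0,-2.4 | 0,0,0,0,0,-2.88 | 0,0,0,0,0,-3.36 | 0,0,0,0,0,-3.84"}}

```text
time_s: 11.35
eef_pos: [504.6, -56.9, 368.0]
ee_rot: [-0.001, 0.779, 0.628, -0.0]
force: [0.7, -0.2, -6.2]
grip_width: 0.216
grip_force: 80.0
```

{"method": "steer_hand", "body": {"motion": "0,0,0,0,0,-0.172 | 0,0,0,0,0,-0.172 | 0,0,0,0,0,-0.172"}}

```text
time_s: 11.65
eef_pos: [504.6, -56.9, 368.3]
ee_rot: [-0.0, 0.767, 0.642, -0.0]
force: [-0.1, -0.1, -7.1]
grip_width: 0.213
grip_force: 80.0
```

```bash
python3 -c "
from h import *
s=ctrl.sense();p=s['eef_pos'];r=rot(s['ee_rot']);print(p,r.as_euler('xyz',degrees=True),s['wrist_torque'],s['joints'],s['grip_force'])
x=r.as_matrix()[:,0];print(np.degrees(np.arctan2(x[1],x[0])),totool(np.array([606.2,172.1,p[2]])-p))"
```

```text
[504.5727895  -56.89891972 368.29373019] [-1.79955946e+02 -8.70526744e-03  7.98371126e+01] [-0.04862948  0.00578788 -0.02470211] [-3.43387631e-01  3.07073143e-01  1.60412969e+00  2.41676477e-05
  1.23117325e+00 -1.66019902e-01] 80.01815557479858
79.83711256366679 [ 2.43337785e+02  5.96264820e+01 -8.87460562e-03]
```

To row units: 243 mm is 4.86, 60 mm is 1.2.

{"method": "steer_hand", "body": {"motion": "0.4,0.1,0,0,0,0 | 1.12,0.28,0,0,0,0 | 1.9,0.46,0,0,0,0 | 2.68,0.66,0,0,0,0 | 3.46,0.86,0,0,0,0 | 4.2,1.04,0,0,0,0 | 4.7,1.16,0,0,0,0 | 4.86,1.2,0,0,0,0"}}

```text
time_s: 12.45
eef_pos: [606.6, 174.2, 367.8]
ee_rot: [-0.0, 0.766, 0.643, -0.0]
force: [-0.7, 0.3, -6.1]
grip_width: 0.216
grip_force: 80.1
```

{"method": "steer_hand", "body": {"motion": "0,0,0,0,0,0 | 0,0,0,0,0,0 | 0,0,0.4,0,0,0 | 0,0,0.9,0,0,0 | 0,0,1.3,0,0,0 | 0,0,1.5,0,0,0 | 0,0,1.5,0,0,0 | 0,0,1.5,0,0,0"}}

```text
time_s: 13.25
eef_pos: [606.4, 171.4, 294.9]
ee_rot: [0.0, 0.767, 0.642, 0.001]
force: [0.3, -0.2, -6.1]
grip_width: 0.215
grip_force: 80.0
```

```bash
python3 cap.py w9; python3 - <<'E'
from h import *
s=ctrl.sense();p=s['eef_pos'];r=rot(s['ee_rot']);print(p,s['wrist_torque'],s['force'])
x=r.as_matrix()[:,0];print(np.degrees(np.arctan2(x[1],x[0])),totool(np.array([606.2,172.1,p[2]])-p))
for n in('scene','side'):
    a=ctrl.capture(n)[...,::-1];c=ctrl.calibration(n);q=proj(c,[606,172,90]).astype(int);print(n,q)
    globals()[n]=cv2.resize(a[q[1]-50:q[1]+50,q[0]-67:q[0]+67],(400,300),interpolation=cv2.INTER_CUBIC)
w=cv2.imread('pics/w9.png')
cv2.imwrite('pics/v9.png',np.vstack([np.hstack([scene,side]),np.hstack([cv2.resize(w,(400,300)),cv2.resize(w[0:150,150:350],(400,300),interpolation=cv2.INTER_CUBIC)])]))
E
```

```text
[606.46021322 171.52380521 295.15609122] [ 0.01326206 -0.006478   -0.00790549] [-0.91093506 -0.07421267 -6.23352689]
79.89102594851309 [ 5.21576824e-01 -3.57307600e-01 -5.05384951e-04]
scene [221 187]
side [239 198]
```

View pics/v9.png

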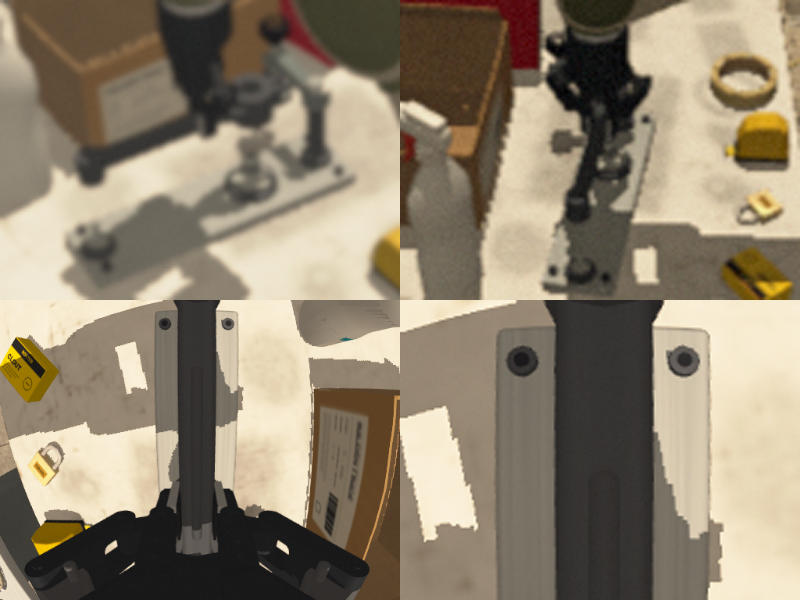

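The lever lies centred over the plate: its edges sit symmetrically between the plate screws, and the gap between hub and spindle is visible. The hub top is at crop (252,88) and the eye at (90,158). I'll check this numerically, then lower to the final height.

Careful with the scale: shifts go in units of 50 mm and turns go in units of 0.25 rad. That gives: 33 mm is 0.66, 30 mm is 0.6.

{"method": "steer_hand", "body": {"motion": "0,0,0.2,0,0,0 | 0,0,0.44,0,0,0 | 0.01,0,0.6,0,0,0 | 0.01,0,0.66,0,0,0 | 0.01,0,0.66,0,0,0 | 0.01,0,0.66,0,0,0 | 0.01,0,0.66,0,0,0"}}

```text
time_s: 14.1
eef_pos: [606.4, 172.3, 261.2]
ee_rot: [0.0, 0.767, 0.642, 0.0]
force: [0.2, 0.6, -6.6]
grip_width: 0.22
grip_force: 80.2
```

```bash
python3 - <<'E'
from h import *
c=ctrl.calibration('scene')
f=lambda P:((proj(c,P)-[154,137])*2.985).round(1)
print('spindle',f([595.8,114,62]),'hubtop',f([595.8,114,155]),'pin',f([628.7,301,55]),'eyetop',f([628.7,301,149]),'eyebot',f([628.7,301,115]))
s=ctrl.sense();p=s['eef_pos'];x=rot(s['ee_rot']).as_matrix()[:,0];print(p,x,s['dq'],s['wrist_torque'],s['force'],s['grip_force'])
b=p-59*x; e=p+131*x; print('bore',b[:2],'eye',e[:2],'lever z',p[2]-179.7)
E
```

```text
spindle [249.9 150.7] hubtop [247.   85.5] pin [ 94.9 218.6] eyetop [ 85.  152.8] eyebot [ 88.7 177.2]
[606.39584258 172.34060407 261.18968708] [1.75045776e-01 9.84560269e-01 2.31779801e-04] [-0.00021751 -0.00218693  0.00081444 -0.00192006 -0.00017392 -0.00176479] [-0.00405562  0.01815622  0.08374079] [ 0.2126057   0.57863266 -6.55913345] 80.20199418067932
bore [596.0681418  114.25154822] eye [629.32683923 301.31799926] lever z 81.48968707728164
```

```bash
python3 - <<'E'
from h import *
import json
a=json.load(open('w3.json'));b=json.load(open('w9.json'))
for z in(16,20):
    A=[atz(a,p,z,True)[:2].round(1) for p in((186.4,35.6),(160.2,83.4))];B=[atz(b,p,z,True)[:2].round(1) for p in((292,30.5),(210.5,30.5))]
    print(z,A,B,(sum(A)-sum(B))/2)
E
```

```text
16 [array([663.4, 302.7]), array([597.8, 314.3])] [array([664.1, 303. ]), array([597.9, 314.8])] [-0.4 -0.4]
20 [array([662.7, 301.5]), array([597.8, 313. ])] [array([663.3, 301.9]), array([598.2, 313.5])] [-0.5  -0.45]
```

```bash
python3 -c "
from rig import ctrl
print(ctrl.finish_job())"
```

```text
the job is handed in; nothing more can be done
None
```

The job is handed in: the hold-down arm stands at about 1.53 rad, and by my measurements the lever is held level with its bore and eye within about 1 mm of the spindle and pin axes and the hub about 19 mm above the spindle tip. I viewed 11 pictures instead of the 10 allowed, and the hand-in gave no verdict.

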